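Dock the sample tray and hold it flush with the spacer

TASK

Set the vial tray down on the cooler block, between the steel fence and the three stops, its long side along the fence and its ends level with the fence's ends, and let go of it only once it is down. Then take the upright black spacer, slide its foot down onto the block in the one gap between stops and tray that is wide enough for it, and push the tray with it firmly flush against the fence. Finish while still gripping the spacer and pressing the tray flush; keep the tray level and leave everything else on the bench where it is.

Things in the scene. Friction and masses are not known exactly. Their poses are not given: they have to be found in the camera images.
- tray_center (a point): Sample tray: grey plastic slab 80 mm (x) by 130 mm (y, its long side) by 20 mm high, about 0.25 kg. Blue vial caps at both ends stand 8 mm above the slab, 14 mm or more in from the long edges and 33 mm or more from the middle in y; a grey handle bar stands on its middle. Looks the same turned half a turn. This point: centre of the slab, 10 mm above its underside; z up. Starts on the bench.
- tray_handle (a point): A point in the tray's handle bar, 43 mm above the tray's underside. The bar is 14 mm thick (tray x), 50 mm long (tray y) and stands from the slab's top (20 mm) to 54 mm above the underside.
- spacer_center (a point): Spacer: black plastic stick standing upright, 80 mm tall, about 60 g. Lower 30 mm (foot): 18 mm thick (x), 22 mm wide (y). Above: stem 12 mm thick (x), 18 mm wide (y). This point is half-way up (40 mm), z up. Best gripped on the stem across its thickness (fingers closing along its x), so that it does not swivel when pushed along x.
- spacer_foot (a point): Centre of the underside of the spacer's foot, same axes.
- dock: Cooler block, fixed: white base, aluminium top, 150 by 150 mm, 30 mm high. Origin: centre of its underside; z up. A steel fence stands along its +x side, three steel stops on its -x side (towards the robot); the tray goes between, long side along y. Tray flush on the fence with ends level: tray centre at +20 mm along x, 0 along y from this origin.
- fence: Steel fence on the block, fixed, 12 mm thick, 130 mm long (as long as the tray), 24 mm above the block's top. Origin: middle of the foot of the face that looks to the stops; axes as the block's. That face is at +60 mm along the block's x. The loose tray slides easily; about 10 N on it squares it up against the fence.
- stop_short: Shortest of three steel stops fixed on the block's top: 16 mm long (x), 32 mm wide (y), 16 mm high. They stand side by side at -36, 0, +36 mm along the block's y, in varying order. Origin: foot of its outer end, -66 mm along the block's x; axes as the block's; it reaches 16 mm towards the fence. Gap to a flush tray 30 mm: the only one that takes the spacer.
- stop_mid: Second steel stop, as stop_short but 32 mm long: leaves a gap of 14 mm to the flush tray.
- stop_long: Third steel stop, as stop_short but 34 mm long: leaves 12 mm to the flush tray, so the tray has 12 mm of play when it is set down between fence and stops.
- wrench: Bystander: open-ended wrench, 150 mm, lying flat near the robot. Origin at its underside.
- column: Bystander: steel tube 22 mm thick, 120 mm long, lying near the robot, in front of the block.
- amber_bottle: Bystander: amber glass bottle, 80 mm thick, 160 mm tall, upright. Origin at the centre of its underside.
- beaker: Bystander: glass beaker, 66 mm wide, 80 mm tall. Origin at the centre of its underside.
- cap_jar: Bystander: clear jar with white cap, 52 mm wide, 60 mm tall. Origin at the centre of its underside.
- vial_box: Bystander: open cardboard box 90 by 120 mm, 40 mm high. Origin at the centre of its underside.
- small_bottle: Bystander: small glass bottle with blue cap, 44 mm thick, 90 mm tall. Origin at the centre of its underside.
Not all that is in view belongs to the job. There is more than one size of the part that bears spacer_center; the job needs the middle-sized. Leave any red look-alike of the part that bears tray_center alone.

How it is judged:
By the outcome, as a careful person would: the job done as asked, in the order asked, and still so for the second after the job is handed in, while the arm keeps its last pose, push and grip.
It also fails if it takes over 61 s, if anything falls off the work surface, if the arm or the gripper's body presses on something with over 40 N, if the wrist force passes 120 N, or if a joint passes its speed limit or range.

ROBOT

A 7-joint arm with a two-finger parallel gripper is mounted at the origin on the work surface. World frame = base frame: x ahead of the robot, y to its left, z up, the work surface at z = 0. Lengths are in m, angles in rad, forces in N, time in s.
With the tool pointing down it reaches from about 0.4 to 0.9 m from the base axis. Payload 5.6 kg.
Tool frame: the origin (TCP) lies midway between the tips of the shut fingers; the grasp point (between the pads) lies 19 mm behind it; z points along the fingers, y is the line along which they close (so a half turn about z gives the same grasp; the last joint's range is limited). The gripper opens to 92 mm and grips with 3 to 60 N. Pads are 20 mm wide; open, the fingers measure 128 mm over their backs; the gripper's body (75 mm by 189 mm) begins 69 mm behind the grasp point.
Start: joints at [1.167, 0.468, -0.012, 1.603, 0.006, 1.071, -0.056], TCP at [0.229, -0.608, 0.215] pointing down, gripper open.
Joint ranges: [-2.53, 2.53], [-0.31, 2.02], [-1.57, 1.55], [0.28, 2.44], [-1.29, 4.43], [0.15, 1.84], [-2.92, 2.92]. Speed limits (rad/s): [2.57, 2.57, 3.14, 3.14, 3.14, 3.14, 3.14].

INTERFACE

Orientations are given as a 3x3 rotation matrix whose columns are the frame's x, y, z axes.
In Python, from station import env, effector, solver, viewer, workorder, search_frame, tip_of gives the robot as it stands. Calls block until the motion is done:
- env.reach(position, orientation): joint-space move of the TCP to a pose.
- env.movel(position, frame=None, rate=0.15): straight line of the TCP; frame=None keeps the orientation; rate is the mean speed in m/s.
- env.goto_joints(angles): joint-space move.
- effector.release() and effector.grasp(squeeze=None): open the fingers fully, or close them until they stop; squeeze is the grip in N (None keeps the last).
- env.pause(seconds).
- solver.inverse_kinematics(position, orientation): joint angles nearest the present ones, or None.
- env.sense(): the state.
- viewer.read_camera(name): name is "side" or "top" or "wrist"; returns (picture, depth): 480x640x3 uint8, red, green, blue; 480x640 float32, m along the optical axis (not along the pixel's ray), 0 where there is no reading.
- viewer.camera_info(name): a dict with "intrinsics" (3x3 intrinsics, pixels), "eye" and "rotation" of the camera in the world; the wrist camera has in their place "T_tool_cam" (4x4, takes a point from camera to tool coordinates, whose origin is the TCP and whose axes are the flange's). Camera axes: x right, y up, looking along -z (the intrinsics and any distortion apply to the point x, -y, -z); pixel columns grow to the right and rows downward; lengths in m; the calibration is good to about 2 mm. A picture is of the moment at which its call begins: read the wrist's pose just before it. camera_info takes no time and is no camera call.
A pose or a line that the arm cannot do raises env.PlanningError and nothing moves.
- workorder.finish_job(): hands the job in; it is judged then, once.
Trained networks look in the newest picture that a camera, given by its name, has taken for a name from the list of things; names that differ only in an ending like _2 or _b are one class to them, and where a whole thing is asked for, a point or a joint stands for the part that bears it (a point fixed in the world has none). Each returns a list of dicts, best first, with "score" (0 to 1); they miss things now and then, are a little off and sometimes report something else, mostly with a low value. They report only what shows in the picture. A call takes as long as a camera call. They do not tell look-alikes from the thing itself.
- search_frame(camera, name): "at" ([x, y, z] in m, in world coordinates, good to about 4 mm: the middle of the surface that is visible of it).
- tip_of(camera, name): "at" ([x, y, z] in m, in world coordinates, good to about 4 mm: a listed point, or the origin of a listed thing).
The state is a dict: "t": time; "joint_positions": joint angles; "joint_velocities": joint speeds; "tau": joint torques, N m; "ee_pos": TCP position; "tcp_rot": TCP orientation; "wrist_force": force on the tool from outside, world axes, zero at the start; "moment": the same for the moment, N m; "gripper_width": finger opening in m; "grasp_force": force on a finger pad.
Only numpy, scipy, OpenCV 4.12 (cv2) and the standard library are available. Lean on these libraries where they do the work, as an engineer would, in place of code of your own. Each camera call takes 0.05 s, during which the arm holds its last target. There are 200 camera calls.

## Working session

There is one attempt and no reset: what is moved stays moved. The work goes in short steps, each a Python script; the robot and the scene stay as the last script left them, time stands still between calls to the robot, and variables do not carry over. Pictures are saved under pics/ and viewed, at most 13 in all, crops included, and the job is handed in when it is done.

```bash
ls; mkdir -p pics; python3 - <<'E'
from station import env,viewer,search_frame,tip_of
import cv2,numpy as np
for c in ["top","side"]:
    p,d=viewer.read_camera(c); cv2.imwrite(f"pics/{c}0.png",p[:,:,::-1]); np.savez(f"{c}0.npz",p=p,d=d)
    i=viewer.camera_info(c); print(c,{k:np.round(v,4).tolist() if not isinstance(v,str) else v for k,v in i.items()})
    for n in ["tray_center","tray_handle","spacer_center","spacer_foot","dock","fence","stop_short","stop_mid","stop_long"]:
        print(c,n,[(round(r["score"],2),np.round(r["at"],3).tolist()) for r in tip_of(c,n)][:4])
print(env.sense()["t"])
E
```

```text
pics
top {'intrinsics': [[523.4771, 0.0, 314.0672], [0.0, 523.4771, 243.7911], [0.0, 0.0, 1.0]], 'eye': [0.4658, -0.0152, 1.3164], 'rotation': [[-0.0159, 0.9968, -0.078], [-0.9998, -0.0147, 0.0157], [0.0145, 0.0782, 0.9968]]}
top tray_center [(0.89, [0.35, -0.157, 0.009]), (0.74, [0.538, -0.119, 0.01])]
top tray_handle [(0.88, [0.537, -0.12, 0.04]), (0.59, [0.35, -0.163, 0.041])]
top spacer_center [(0.81, [0.525, -0.42, 0.055]), (0.7, [0.533, -0.119, 0.042]), (0.64, [0.442, -0.316, 0.036]), (0.63, [0.511, -0.34, 0.04])]
top spacer_foot [(0.59, [0.503, -0.339, -0.003]), (0.57, [0.524, -0.419, -0.001]), (0.56, [0.443, -0.313, -0.001])]
top dock [(0.89, [0.606, 0.165, -0.002])]
top fence [(0.7, [0.665, 0.149, 0.031])]
top stop_short [(0.47, [0.537, 0.14, 0.029])]
top stop_mid [(0.46, [0.551, 0.212, 0.027]), (0.4, [0.509, -0.339, 0.041])]
top stop_long [(0.76, [0.541, 0.173, 0.028])]
side {'intrinsics': [[515.3632, 0.0, 317.5741], [0.0, 515.3632, 239.078], [0.0, 0.0, 1.0]], 'eye': [0.2844, 0.7738, 0.5444], 'rotation': [[-0.9459, 0.169, -0.2768], [-0.3239, -0.4474, 0.8336], [0.017, 0.8782, 0.4779]]}
side tray_center [(0.93, [0.35, -0.164, 0.008]), (0.81, [0.532, -0.124, 0.007])]
side tray_handle [(0.79, [0.354, -0.162, 0.044]), (0.58, [0.536, -0.118, 0.042])]
side spacer_center [(0.75, [0.522, -0.419, 0.054]), (0.66, [0.508, -0.34, 0.042]), (0.62, [0.439, -0.314, 0.03])]
side spacer_foot [(0.6, [0.524, -0.425, 0.002]), (0.54, [0.51, -0.339, 0.002]), (0.53, [0.439, -0.316, -0.001])]
side dock [(0.97, [0.603, 0.164, 0.002])]
side fence [(0.64, [0.663, 0.151, 0.025])]
side stop_short [(0.58, [0.534, 0.145, 0.027])]
side stop_mid [(0.91, [0.549, 0.212, 0.033])]
side stop_long [(0.83, [0.541, 0.179, 0.031]), (0.15, [0.534, -0.122, 0.005])]
1.0
```

View pics/top0.png

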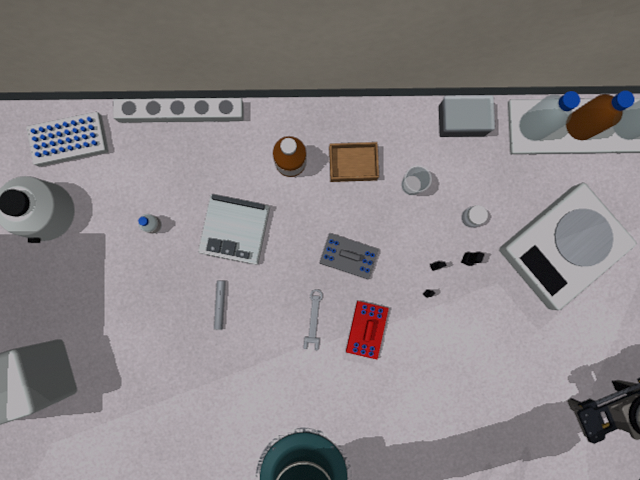

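View pics/side0.png

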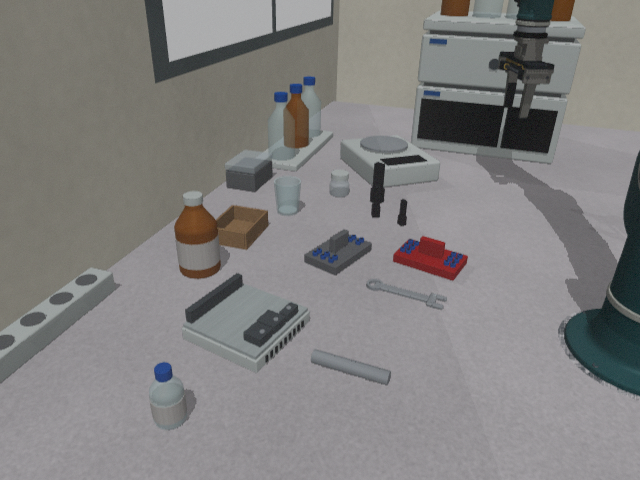

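The grey tray is at px (350,255) in the top view, with the red look-alike at (368,330). The dock is at (235,230), fence on the far side. The three spacers are at (430,293), (438,265) and (473,258); the middle-sized one is (438,265), centre height 41 mm. Next I'll get close-up measurements with the wrist camera.

```bash
cat > h.py <<'E'
from station import env,effector,solver,viewer,workorder,search_frame,tip_of
import numpy as np,cv2
def Rdown(a):  # tool z down, tool y (closing line) along world yaw a
    y=np.array([np.cos(a),np.sin(a),0]);z=np.array([0,0,-1.]);return np.c_[np.cross(y,z),y,z]
def cloud(c):
    s=env.sense();p,d=viewer.read_camera(c);i=viewer.camera_info(c);K=np.array(i["intrinsics"])
    v,u=np.mgrid[:480,:640]
    P=np.stack([(u-K[0,2])/K[0,0]*d,-(v-K[1,2])/K[1,1]*d,-d],-1)
    if "eye" in i: W=P@np.array(i["rotation"]).T+np.array(i["eye"])
    else:
        T=np.array(i["T_tool_cam"]);W=(P@T[:3,:3].T+T[:3,3])@np.array(s["tcp_rot"]).T+np.array(s["ee_pos"])
    W[d<=0]=np.nan
    return p,W
def rect(W,c,r,z0,z1):
    m=(np.hypot(W[...,0]-c[0],W[...,1]-c[1])<r)&(W[...,2]>z0)&(W[...,2]<z1)
    q=W[m]
    if len(q)<8: return None
    (x,y),(w,h),a=cv2.minAreaRect((q[:,:2]*1000).astype(np.float32))
    if w<h: w,h,a=h,w,a+90
    a=(a+90)%180-90
    return dict(n=len(q),c=np.round([x,y],1).tolist(),L=round(w,1),S=round(h,1),ang_long=round(a,1),z=round(float(np.median(q[:,2]))*1000,1))
E
python3 - <<'E'
from h import *
i=viewer.camera_info("wrist");print(np.round(i["T_tool_cam"],3).tolist(),np.round(i["intrinsics"],1).tolist(), [k for k in i])
a=np.deg2rad(-10)
for n,(x,y,z) in dict(sp=(.46,-.33,.33),tray=(.50,-.12,.33),dock=(.57,.165,.36)).items():
    q=solver.inverse_kinematics([x,y,z],Rdown(a)); q2=solver.inverse_kinematics([x,y,z],Rdown(a+np.pi))
    print(n,np.round(q,2) if q is not None else None,np.round(q2,2) if q2 is not None else None)
p,W=cloud("top")
print("tray",rect(W,(.537,-.12),.085,.012,.026),"handle",rect(W,(.537,-.12),.05,.04,.07))
print("dockall",rect(W,(.605,.165),.125,.02,.04),"fence",rect(W,(.665,.15),.1,.047,.07))
for c in [(.51,-.34),(.442,-.315),(.524,-.42)]: print("sp",rect(W,c,.03,.02,.2))
E
```

```text
[[0.0, 0.964, 0.267, 0.076], [1.0, -0.0, -0.001, -0.001], [-0.001, 0.267, -0.964, -0.17], [0.0, 0.0, 0.0, 1.0]] [[427.9, 0.0, 320.0], [0.0, 427.9, 240.0], [0.0, 0.0, 1.0]] ['intrinsics', 'T_tool_cam']
sp [ 0.85  0.26 -0.35  1.65  0.09  1.25  0.31] [ 0.41  0.22  0.19  1.68 -0.04  1.24 -2.71]
tray [ 0.64  0.18 -0.53  1.76  0.09  1.23 -0.09] [-0.96  0.3   1.39  1.84 -0.31  1.26 -2.79]
dock [ 0.33  0.41 -0.91  1.52  0.32  1.37 -0.78] [ 0.52  0.6  -1.31  1.51  0.58  1.48  2.16]
tray {'n': 1342, 'c': [537.0, -121.9], 'L': 129.6, 'S': 80.2, 'ang_long': 70.6, 'z': 20.9} handle {'n': 126, 'c': [536.8, -121.4], 'L': 49.9, 'S': 14.1, 'ang_long': 70.1, 'z': 54.4}
dockall {'n': 2894, 'c': [607.7, 162.7], 'L': 150.7, 'S': 149.4, 'ang_long': 77.8, 'z': 30.7} fence {'n': 310, 'c': [623.2, 159.8], 'L': 130.7, 'S': 113.5, 'ang_long': 77.4, 'z': 54.7}
sp {'n': 96, 'c': [509.7, -337.2], 'L': 21.2, 'S': 17.4, 'ang_long': -70.8, 'z': 65.1}
sp {'n': 63, 'c': [442.0, -314.9], 'L': 16.4, 'S': 11.9, 'ang_long': -45.2, 'z': 49.0}
sp {'n': 221, 'c': [524.6, -420.2], 'L': 28.4, 'S': 25.8, 'ang_long': -25.0, 'z': 73.5}
```

```bash
python3 - <<'E'
from h import *
d=np.deg2rad
def go(p,a): env.reach(p,Rdown(a)); 
go([.51,-.34,.24],d(19)); p,W=cloud("wrist"); cv2.imwrite("pics/w_sp.png",p[:,:,::-1])
for z in [(.008,.028),(.033,.07),(.072,.09),(.008,.09)]: print("sp",z,rect(W,(.5097,-.337),.03,*z))
print(env.sense()["t"],np.round(env.sense()["joint_positions"],2))
go([.59,.16,.26],d(-12.3)); p,W=cloud("wrist"); cv2.imwrite("pics/w_dock.png",p[:,:,::-1]); np.save("dockW.npy",W)
print("dock",rect(W,(.607,.163),.125,.025,.035))
y=np.deg2rad(-12.3);f=np.array([.6077,.1627])+.066*np.array([np.cos(y),np.sin(y)])
m=(abs((W[...,:2]-[.6077,.1627])@[np.cos(y),np.sin(y)]-.066)<.02);F=W.copy();F[~m]=np.nan
print("fence",rect(F,f,.08,.049,.06)); print("stops",[rect(W,(.6077-.058*np.cos(y)-k*np.sin(y),.1627-.058*np.sin(y)+k*np.cos(y)),.03,.042,.05) for k in(-.036,0,.036)])
print(env.sense()["t"],np.round(env.sense()["joint_positions"],2))
go([.537,-.1215,.18],d(-19.6)); p,W=cloud("wrist"); cv2.imwrite("pics/w_tray.png",p[:,:,::-1])
print("tray",rect(W,(.537,-.12),.085,.014,.024),"handle",rect(W,(.537,-.12),.05,.048,.06))
s=env.sense();print(s["t"],np.round(s["joint_positions"],2),s["ee_pos"],s["wrist_force"])
E
```

```text
sp (0.008, 0.028) {'n': 61, 'c': [504.2, -328.1], 'L': 17.6, 'S': 4.8, 'ang_long': 21.5, 'z': 17.5}
sp (0.033, 0.07) {'n': 106, 'c': [504.6, -328.3], 'L': 11.9, 'S': 1.6, 'ang_long': 19.2, 'z': 53.2}
sp (0.072, 0.09) {'n': 353, 'c': [507.3, -336.1], 'L': 17.7, 'S': 11.1, 'ang_long': -71.1, 'z': 80.0}
sp (0.008, 0.09) {'n': 698, 'c': [507.5, -336.1], 'L': 22.1, 'S': 17.9, 'ang_long': -68.4, 'z': 72.7}
2.55 [ 0.87  0.43 -0.44  1.65  0.2   1.11  0.7 ]
dock {'n': 18155, 'c': [606.2, 166.0], 'L': 146.8, 'S': 146.4, 'ang_long': 77.3, 'z': 30.2}
fence {'n': 2080, 'c': [670.6, 150.8], 'L': 129.3, 'S': 12.6, 'ang_long': 77.5, 'z': 54.2}
stops [{'n': 818, 'c': [549.6, 146.4], 'L': 43.9, 'S': 29.4, 'ang_long': 75.1, 'z': 46.1}, {'n': 1810, 'c': [557.9, 173.5], 'L': 59.7, 'S': 33.9, 'ang_long': 77.2, 'z': 46.2}, {'n': 1743, 'c': [564.0, 203.2], 'L': 47.8, 'S': 32.9, 'ang_long': 78.7, 'z': 46.2}]
4.4417 [ 0.12  0.43 -0.58  1.62  0.25  1.16 -0.74]
tray {'n': 12645, 'c': [535.4, -119.1], 'L': 129.3, 'S': 80.2, 'ang_long': 70.7, 'z': 20.2} handle {'n': 1270, 'c': [535.0, -119.6], 'L': 50.6, 'S': 13.2, 'ang_long': 70.7, 'z': 53.9}
5.6333 [ 0.56  0.39 -0.5   1.85  0.23  0.95 -0.38] [ 0.53804262 -0.1195547   0.18063341] [ 0.85498674 -0.05452233 -1.44547209]
```

View pics/w_dock.png

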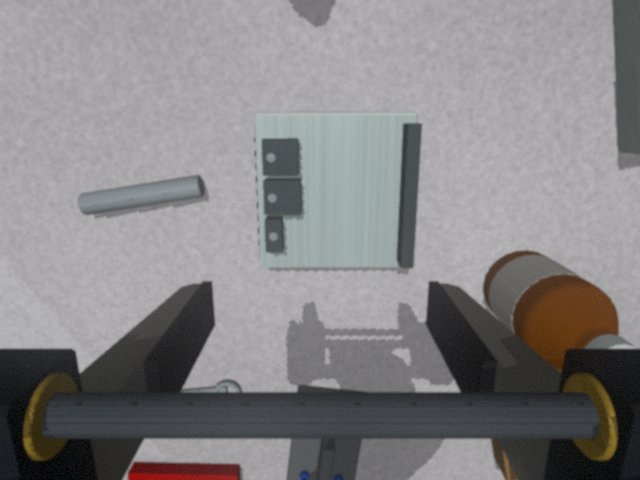

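View pics/w_sp.png

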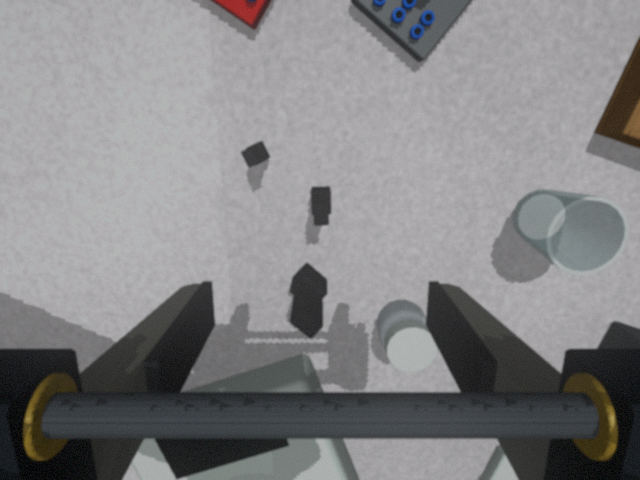

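Both views agree up to a constant offset of about 2 mm, and the short stop is the one at block y = −36 (px 275,235 in the wrist view). Grasping the tray now.

```bash
python3 - <<'E'
from h import *
d=np.deg2rad
R=Rdown(d(-19.4)); g=[.536,-.1205]
env.reach(g+[.11],R); env.movel(g+[.030],R,rate=.08); env.pause(.2)
s=env.sense();print(s["ee_pos"],s["wrist_force"])
effector.grasp(40); s=env.sense();print(s["gripper_width"],s["grasp_force"],s["ee_pos"],s["t"])
env.movel(g+[.17],R,rate=.12)
R2=Rdown(d(-12.4)); env.reach([.6225,.1605,.17],R2); env.pause(.4)
s=env.sense();print(s["gripper_width"],s["ee_pos"],s["wrist_force"],s["t"])
p,W=cloud("wrist");cv2.imwrite("pics/w_c.png",p[:,:,::-1])
print("tray carried",rect(W,(.6225,.1605),.09,.15,.168),rect(W,(.6225,.1605),.09,.185,.2))
p,W=cloud("top");print("top",rect(W,(.6225,.1605),.09,.15,.168))
p,_=viewer.read_camera("side");cv2.imwrite("pics/s_c.png",p[:,:,::-1])
E
```

```text
[ 0.53630976 -0.12061696  0.03046149] [-0.22213231 -0.6051532  -0.47442913]
0.013853374059721759 39.999956488609314 [ 0.5359592  -0.12046828  0.03000049] 8.525
0.013573918153248645 [0.62261466 0.15981189 0.17012494] [-0.22407929  0.40109594 -2.34529027] 11.375
tray carried {'n': 24691, 'c': [624.0, 167.4], 'L': 116.1, 'S': 80.5, 'ang_long': 77.6, 'z': 160.4} {'n': 5730, 'c': [622.0, 161.6], 'L': 43.1, 'S': 41.9, 'ang_long': 34.4, 'z': 194.0}
top {'n': 342, 'c': [624.1, 118.2], 'L': 62.0, 'S': 51.5, 'ang_long': -12.6, 'z': 161.1}
```

View pics/s_c.png

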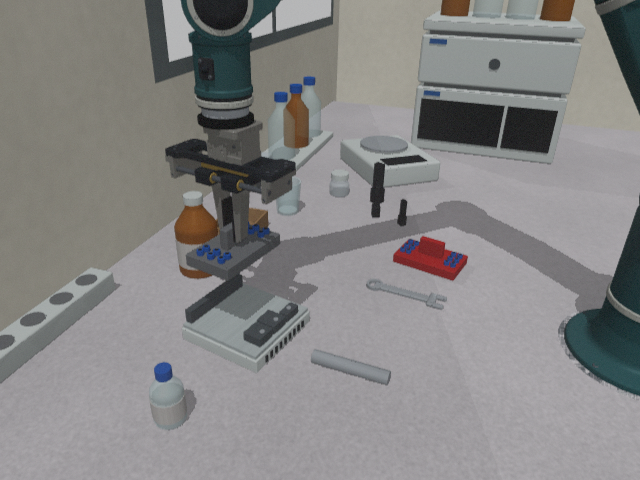

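View pics/w_c.png

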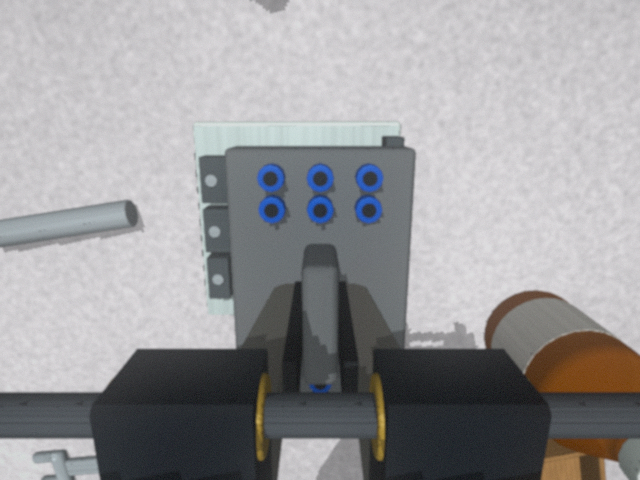

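The tray is held level, with its end near fence end px (393,140) and clear of the bottle. I'll lower it partway and compare the ends directly.

```bash
python3 - <<'E'
from h import *
y=np.deg2rad(-12.4);ex=np.array([np.cos(y),np.sin(y)]);ey=np.array([-ex[1],ex[0]])
env.movel([.6225,.1605,.115],Rdown(y),rate=.12); env.pause(.4)
s=env.sense();print(s["ee_pos"],s["t"])
p,W=cloud("wrist"); D=W[...,:2]-[.6069,.164]; X=D@ex*1000;Y=D@ey*1000;Z=W[...,2]*1000
f=lambda n,m,v:print(n,m.sum(),np.round(np.percentile(v[m],[1,5,50,95,99]),1))
t=(abs(Z-105)<5)&(Y>20)&(Y<90)&(X>-40)&(X<80); f("tray Y",t,Y);f("tray X",t,X)
print("TCP in dock",((s["ee_pos"][:2]-np.array([.6069,.164]))@np.c_[ex,ey]*1000).round(1))
m=(Z>50)&(Z<58)&(X>50)&(X<85)&(Y>30);f("fence Y",m,Y);f("fence X",m,X)
m=(abs(Z-30)<3)&(Y>40)&(Y<90)&(abs(X)<90);f("top Y",m,Y);f("top X",m,X)
m=(abs(Z-46)<3)&(X<-20)&(X>-80);f("stop X",m,X);f("stopY",m,Y)
p,W=cloud("top"); D=W[...,:2]-[.6077,.1627]; X=D@ex*1000;Y=D@ey*1000;Z=W[...,2]*1000
m=(Z>50)&(Z<58)&(X>50)&(X<85);f("top fence Y",m,Y)
t=(abs(Z-105)<5)&(abs(Y)<90)&(X>-50)&(X<80); f("top tray Y",t,Y);f("top tray X",t,X)
E
```

```text
[0.62272189 0.16050935 0.11544373] 12.5333
tray Y 15943 [20.5 22.5 44.  64.1 65.5]
tray X 15943 [-23.2 -20.5  15.8  52.2  54.8]
TCP in dock [16.2 -0. ]
fence Y 620 [30.5 32.1 51.6 65.4 65.8]
fence X 620 [59.7 62.2 68.5 70.8 71.1]
top Y 5430 [52.7 55.  66.6 72.2 72.7]
top X 5430 [-72.3 -69.1 -17.4  59.   68.5]
stop X 6920 [-66.3 -65.1 -53.6 -38.6 -37.2]
stopY 6920 [-49.  -41.9  11.3  49.3  52. ]
top fence Y 217 [-897.1 -882.8 -685.8  -16.8   -8. ]
top tray Y 231 [-64.9 -64.3 -48.4 -22.6 -17.2]
top tray X 231 [ 6.3 11.8 43.1 55.2 56.2]
```

```bash
python3 - <<'E'
from h import *
y=np.deg2rad(-12.4);R=Rdown(y)
P=[.6225,.1605]
env.movel(P+[.066],R,rate=.08); f0=env.sense()["wrist_force"][2]
z=.0625
while True:
    env.movel(P+[z],R,rate=.03); s=env.sense(); df=s["wrist_force"][2]-f0
    print(z,s["ee_pos"].round(4) if hasattr(s["ee_pos"],"round") else s["ee_pos"],np.round(s["wrist_force"],1),s["t"])
    if df>2 or z<.0580: break
    z-=.0007
effector.release(); env.pause(.1)
env.movel(P+[.20],R,rate=.2); env.pause(.3)
p,W=cloud("wrist"); p2,W2=cloud("top"); cv2.imwrite("pics/top1.png",p2[:,:,::-1])
print(rect(W,P,.09,.045,.0535),rect(W,P,.05,.078,.09)); D=W[...,:2]-[.6069,.164]
ex=np.array([np.cos(y),np.sin(y)]);ey=np.array([-ex[1],ex[0]]);X=D@ex*1000;Y=D@ey*1000;Z=W[...,2]*1000
for n,m in dict(tray=(abs(Z-50)<1.5)&(X>-30)&(X<57)&(abs(Y)<80),fence=(abs(Z-54)<1.7)&(X>62)&(X<80)&(abs(Y)<80),stop=(abs(Z-46)<1.5)&(X<-30)&(X>-75)&(abs(Y)<60)).items():
    print(n,np.percentile(X[m],[.3,50,99.7]).round(1),np.percentile(Y[m],[.3,50,99.7]).round(1))
print(env.sense()["t"])
E
```

```text
0.0625 [0.6226 0.1604 0.0627] [ 0.2  0.4 -4. ] 13.6583
0.0618 [0.6225 0.1605 0.0619] [-0.1  0.  -2.5] 13.9083
0.0611 [0.6225 0.1605 0.061 ] [-0.5  0.1 -2.5] 14.1583
0.0604 [0.6224 0.1605 0.0603] [ 0.1 -0.7 -3. ] 14.4083
0.0597 [0.6226 0.1606 0.06  ] [-1.  -0.4 -0.4] 14.6583
{'n': 18077, 'c': [609.3, 164.2], 'L': 138.2, 'S': 129.9, 'ang_long': -12.2, 'z': 50.0} {'n': 1386, 'c': [622.4, 161.1], 'L': 50.4, 'S': 13.5, 'ang_long': 77.8, 'z': 83.9}
tray [-23.9  14.6  55.2] [-63.5   8.   65.2]
fence [62.  66.5 71.2] [-63.1   6.   65.4]
stop [-66.6 -52.2 -33. ] [-50.1  10.6  52.1]
17.2167
```

The tray is down with its ends level with the fence (within 0.5 mm) and about 4 mm from it. Next, the spacer.

```bash
python3 - <<'E'
from h import *
d=np.deg2rad
a=d(20);R=Rdown(a);env.reach([.508,-.337,.2],R);env.pause(.3)
p,W=cloud("wrist");r=rect(W,(.508,-.337),.03,.074,.09);print(r,env.sense()["ee_pos"])
if r and 15<r["L"]<21 and 9<r["S"]<15:
    a=d(r["ang_long"]+90); a=(a+np.pi/2)%np.pi-np.pi/2
    g=list(np.array(r["c"])/1000);R=Rdown(a);print("yaw",np.rad2deg(a))
    env.movel(g+[.12],R,rate=.12);env.movel(g+[.038],R,rate=.1);env.pause(.2)
    s=env.sense();print(s["ee_pos"],s["wrist_force"])
    effector.grasp(50);s=env.sense();print(s["gripper_width"],s["grasp_force"],s["t"])
    env.movel(g+[.16],R,rate=.15);env.pause(.2);s=env.sense();print(s["gripper_width"],s["ee_pos"],s["wrist_force"],s["t"])
    p,W=cloud("wrist");p2,_=viewer.read_camera("side");cv2.imwrite("pics/s_sp.png",p2[150:350,250:500,::-1])
    m=np.hypot(W[...,0]-g[0],W[...,1]-g[1])<.03;Z=W[...,2];q=W[m&(Z>.11)&(Z<.2)]
    print(len(q),np.percentile(Z[m&(Z>.11)],[1,99]) if len(q) else 0)
    print("foot",rect(W,g,.03,.122,.155))
E
```

```text
{'n': 448, 'c': [507.4, -335.9], 'L': 17.5, 'S': 12.0, 'ang_long': -69.7, 'z': 80.0} [ 0.5082554  -0.33661777  0.20000262]
yaw 20.299999999999997
[ 0.50773466 -0.33618381  0.03868746] [-0.3966363   0.15744789 -0.04207071]
0.011671568858045288 50.00003099441528 22.5833
0.011464936549506286 [ 0.50692773 -0.33560589  0.15895758] [-0.61874603 -0.27588353 -0.51124112] 23.75
5702 [0.13394134 0.27220166]
foot {'n': 1003, 'c': [503.8, -327.2], 'L': 17.9, 'S': 4.5, 'ang_long': 18.9, 'z': 143.7}
```

View pics/s_sp.png

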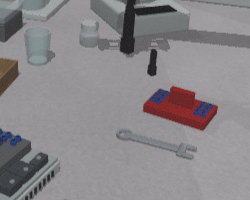

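The spacer is gripped (11.5 mm wide) and lifted, and its neighbours haven't moved. I'll bring it above the gap.

```bash
cat >> h.py <<'E'
yaw=np.deg2rad(-12.4);ex=np.array([np.cos(yaw),np.sin(yaw)]);ey=np.array([-ex[1],ex[0]]);O=np.array([.6069,.164]);RD=Rdown(yaw)
def P(X,Y,z): return list(O+ex*X/1000+ey*Y/1000)+[z]
def toD(p): return np.round((np.array(p)[:2]-O)@np.c_[ex,ey]*1000,1)
E
python3 - <<'E'
from h import *
env.movel(list(env.sense()["ee_pos"][:2])+[.22],rate=.2)
env.reach(P(-37.3,-35.5,.20),RD);env.movel(P(-37.3,-35.5,.125),RD,rate=.12);env.pause(.4)
s=env.sense();print(toD(s["ee_pos"]),s["ee_pos"],s["gripper_width"],s["wrist_force"],s["t"])
p,W=cloud("wrist");cv2.imwrite("pics/w_f.png",p[:,:,::-1])
D=W[...,:2]-O;X=D@ex*1000;Y=D@ey*1000;Z=W[...,2]*1000
for n,m in dict(foot=(Z>88)&(Z<113)&(abs(X+37)<20)&(abs(Y+35)<20),tray=(abs(Z-50)<1.5)&(X>-30)&(X<57)&(abs(Y)<80),stop=(abs(Z-46)<1.5)&(X<-30)&(X>-75)&(abs(Y)<60),short=(abs(Z-46)<1.5)&(X<-30)&(X>-75)&(Y<-22)&(Y>-60)).items():
    if m.sum(): print(n,m.sum(),np.percentile(X[m],[.5,50,99.5]).round(1),np.percentile(Y[m],[.5,50,99.5]).round(1))
E
```

```text
[-37.1 -35.5] [0.5630497  0.13734431 0.12534647] 0.01191255851853968 [-0.00583505 -0.06365646 -0.07969806] 27.2167
foot 593 [-46.3 -37.6 -28.6] [-26.4 -25.1 -24.6]
tray 21426 [-23.9   9.1  54.9] [-62.5  10.9  65. ]
stop 7138 [-66.6 -52.3 -33. ] [-50.   11.5  52.4]
short 1063 [-66.6 -58.7 -50.8] [-50.8 -36.4 -22.2]
```

View pics/w_f.png

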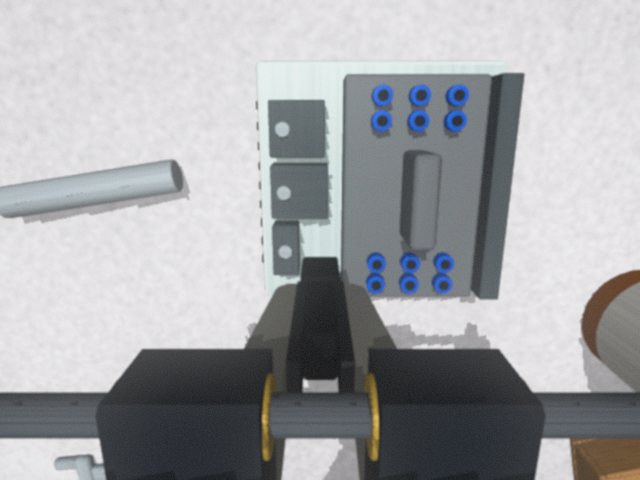

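The foot (X −46…−29) sits inside the gap (−51…−24), clear of the long stop. I'll lower it and push.

```bash
python3 - <<'E'
from h import *
env.movel(P(-37.3,-35.5,.072),RD,rate=.06);env.pause(.2);f0=np.array(env.sense()["wrist_force"])
z=.0695
while z>.0650:
    env.movel(P(-37.3,-35.5,z),RD,rate=.03);s=env.sense();f=np.array(s["wrist_force"])-f0
    if f[2]>2.5: break
    z-=.0005
print("down",z,s["ee_pos"],f.round(1),s["gripper_width"],s["t"])
X=-35
while X<-22:
    env.movel(P(X,-35.5,z),RD,rate=.02);s=env.sense();f=np.array(s["wrist_force"])-f0
    print(round(X,1),toD(s["ee_pos"]),(f[:2]@np.c_[ex,ey]).round(1),f[2].round(1),np.round(s["ee_pos"][2],4),round(s["gripper_width"],4),round(s["t"],1))
    if -(f[:2]@ex)>14: break
    X+=1.0 if X<-30 else .5
E
```

```text
down 0.0675 [0.56287966 0.13733668 0.06796125] [-1.8 -0.5  5.9] 0.011877566955920136 29.75
-35 [-35.6 -35.2] [-3.4 -0.8] 7.3 0.068 0.012 30.0
-34.0 [-35.  -35.1] [-4.4 -0.7] 8.4 0.068 0.0123 30.3
-33.0 [-34. -35.] [-5.  -0.6] 8.3 0.068 0.0116 30.5
-32.0 [-33.1 -34.9] [-4.6 -0.1] 6.8 0.068 0.0118 30.8
-31.0 [-32.6 -34.9] [-4.8 -0.3] 8.8 0.0679 0.0118 31.0
-30.0 [-32.2 -34.9] [-6.6 -1.7] 10.7 0.068 0.0116 31.3
-29.5 [-31.9 -34.9] [-7.4 -0.4] 10.5 0.068 0.0116 31.5
-29.0 [-31.5 -34.8] [-7.5 -1. ] 10.1 0.068 0.0115 31.8
-28.5 [-31.  -34.8] [-7.6 -0.1] 10.2 0.068 0.0115 32.0
-28.0 [-30.5 -34.8] [-8.7 -0.9] 11.2 0.068 0.0116 32.3
-27.5 [-30.  -34.8] [-8.1 -0.6] 10.0 0.068 0.012 32.5
-27.0 [-29.7 -34.8] [-8.5 -1.2] 10.5 0.068 0.0118 32.8
-26.5 [-29.6 -34.8] [-9.  -0.6] 12.1 0.068 0.0112 33.0
-26.0 [-29.6 -34.8] [-10.3  -1.2] 12.8 0.0679 0.0117 33.3
-25.5 [-29.5 -34.7] [-11.8  -1.2] 14.0 0.0679 0.012 33.5
-25.0 [-29.5 -34.7] [-12.3  -1.8] 15.1 0.068 0.0118 33.8
-24.5 [-29.4 -34.7] [-13.6  -0.7] 16.4 0.068 0.0117 34.0
-24.0 [-29.4 -34.7] [-14.6  -2.3] 16.5 0.0679 0.0118 34.3
```

```bash
python3 - <<'E'
from h import *
for X in (-22.5,-21,-19.5,-18):
    env.movel(P(X,-35.5,.0676),RD,rate=.02);env.pause(.2);s=env.sense();f=np.array(s["wrist_force"])
    print(X,toD(s["ee_pos"]),(f[:2]@np.c_[ex,ey]).round(1),f[2].round(1),np.round(s["ee_pos"][2],4),round(s["gripper_width"],4),round(s["t"],1),np.round(s["tcp_rot"],3)[:,2])
    if -(f[:2]@ex)>24: break
p,W=cloud("wrist");cv2.imwrite("pics/w_p.png",p[:,:,::-1])
D=W[...,:2]-O;X=D@ex*1000;Y=D@ey*1000;Z=W[...,2]*1000
from collections import Counter
for lo,hi in((-15,0),(0,20),(20,40),(40,60)):
    m=(abs(Z-50)<1.5)&(X>-30)&(X<62)&(Y>lo)&(Y<hi);k=(abs(Z-54)<1.5)&(X>58)&(X<80)&(Y>lo)&(Y<hi)
    print(lo,np.percentile(X[m],[.5,99.5]).round(1),np.median(Z[m]).round(1),np.percentile(X[k],[.5,99.5]).round(1))
for n,m in dict(tray=(abs(Z-50)<1.5)&(X>-30)&(X<57)&(abs(Y)<80),fence=(abs(Z-54)<1.7)&(X>62)&(X<80)&(abs(Y)<80)).items(): print(n,np.percentile(Y[m],[.3,99.7]).round(1))
m=(abs(Z-84)<2)&(X>0)&(X<40)&(abs(Y)<30);q=W[m];print("handle",cv2.minAreaRect((q[:,:2]*1000).astype(np.float32)))
p,_=viewer.read_camera("side");cv2.imwrite("pics/s_p.png",cv2.resize(p[220:380,140:340,::-1],None,fx=3,fy=3))
E
```

```text
-22.5 [-29.2 -34.7] [-17.   -2.4] 18.3 0.068 0.0117 34.7 [-0.011 -0.001 -1.   ]
-21 [-29.1 -34.6] [-20.1  -2.9] 22.4 0.068 0.012 35.2 [-0.014 -0.001 -1.   ]
-19.5 [-28.9 -34.5] [-24.1  -3.7] 24.1 0.068 0.0115 35.6 [-0.016 -0.002 -1.   ]
-15 [-21.1  59.5] 50.3 [58.7 71.1]
0 [-21.3  59.5] 50.2 [58.8 71.1]
20 [-21.4  59.4] 50.3 [58.7 71.1]
40 [-21.9  59.5] 50.3 [58.6 71.1]
tray [-61.8  66.2]
fence [-63.3  65.4]
handle ((625.0960083007812, 161.88967895507812), (49.48552322387695, 13.973727226257324), 78.6068115234375)
```

View pics/w_p.png

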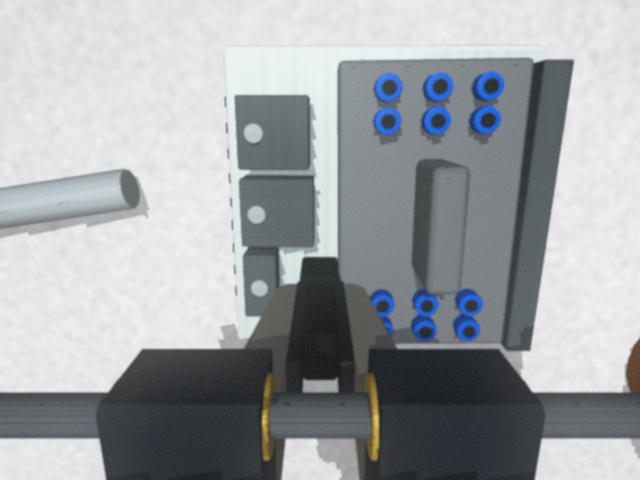

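View pics/s_p.png

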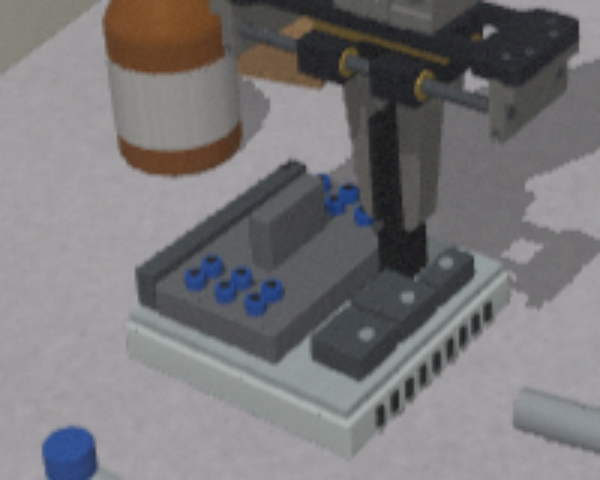

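The tray's −Y end is against the fence, but it's still about 1° off square: the foot's heavy downward load (24 N) is eating the push. I'll back off slightly, move nearer the middle, and push again with Fz regulated.

```bash
cat > push.py <<'E'
from h import *
def meas():
    p,W=cloud("wrist");D=W[...,:2]-O;X=D@ex*1000;Y=D@ey*1000;Z=W[...,2]*1000
    e=[];k=[]
    for lo in range(-10,60,5):
        b=(Y>lo)&(Y<lo+5);m=b&(abs(Z-50)<1.5)&(X>-30)&(X<20);n=b&(abs(Z-54)<1.5)&(X>62)&(X<80)
        if m.sum()>20 and n.sum()>5: e.append((lo+2.5,np.percentile(X[m],1)));k.append((lo+2.5,np.percentile(X[n],99)))
    e=np.array(e);k=np.array(k)
    t=(abs(Z-50)<1.5)&(X>-15)&(X<50);f=(abs(Z-54)<1.5)&(X>64)&(X<70)
    h=W[(abs(Z-84)<2)&(X>0)&(X<40)&(abs(Y)<30)]
    print("slope deg tray-fence",np.rad2deg(np.polyfit(*e.T,1)[0]-np.polyfit(*k.T,1)[0]).round(2),"width",np.mean(k[:,1]-e[:,1]).round(2),"+Yend tray,fence",np.percentile(Y[t&(Y<80)],99.7).round(1),np.percentile(Y[f&(Y<80)],99.7).round(1),"handle",round(cv2.minAreaRect((h[:,:2]*1000).astype(np.float32))[2],1))
def st(tag):
    s=env.sense();f=np.array(s["wrist_force"]);F=f[:2]@np.c_[ex,ey]
    print(tag,toD(s["ee_pos"]),F.round(1),f[2].round(1),np.round(s["ee_pos"][2],4),round(s["t"],1));return s,F,f[2]
E
python3 - <<'E'
from push import *
env.movel(P(-31.5,-34.5,.0682),RD,rate=.03);env.pause(.2);st("back")
Yt=-29.5;env.movel(P(-32.5,Yt,.0682),RD,rate=.03);env.pause(.2);s,F,fz=st("shift");meas()
X,Yc,z=-30.5,Yt,.0681
for i in range(30):
    env.movel(P(X,Yc,z),RD,rate=.03);s,F,fz=st(i)
    if -F[0]>18: break
    Yc+=.5*(Yt-toD(s["ee_pos"])[1]); z+=np.clip((fz-5)*.00008,-.0004,.0008); X+=1.
meas();print(X,Yc,z)
E
```

```text
back [-31.2 -34.6] [ 0.2 -0.9] -0.9 0.0681 36.5
shift [-32.5 -29.6] [-0.2 -0.2] -0.4 0.0682 37.0
slope deg tray-fence -0.97 width 92.4 +Yend tray,fence 66.1 65.5 handle 78.3
0 [-30.3 -29.6] [ 0.4 -0.1] -0.8 0.0681 37.3
1 [-29.9 -29.4] [-1.9 -0.4] 5.0 0.068 37.5
2 [-29.7 -29.4] [-5.  -1.1] 7.8 0.068 37.8
3 [-29.6 -29.3] [-6.7 -1. ] 6.6 0.068 38.0
4 [-29.5 -29.3] [-7.9 -1. ] 8.7 0.068 38.3
5 [-29.4 -29.3] [-10.1  -1.3] 8.4 0.068 38.5
6 [-29.3 -29.3] [-12.7  -1. ] 8.6 0.068 38.8
7 [-29.2 -29.1] [-12.9  -0.5] 6.8 0.068 39.0
8 [-29.1 -29.1] [-14.2  -0.3] 7.9 0.0681 39.3
9 [-29. -29.] [-15.8   1.1] 8.2 0.068 39.5
10 [-28.9 -28.9] [-17.4   2. ] 8.5 0.0681 39.8
11 [-28.8 -28.9] [-19.2   2.2] 8.2 0.0681 40.0
slope deg tray-fence -0.58 width 91.7 +Yend tray,fence 66.4 65.6 handle 78.1
-19.5 -30.900000000000002 0.06980521311448847
```

```bash
python3 - <<'E'
from push import *
s,F,fz=st("now");R=np.array(s["tcp_rot"]);print("tool yaw",np.rad2deg(np.arctan2(R[1,1],R[0,1])),"z",R[:,2].round(4))
p,W=cloud("wrist");D=W[...,:2]-O;X=D@ex*1000;Y=D@ey*1000;Z=W[...,2]*1000
for nm,za,x0,x1,q in(("trayL",50,-30,20,2),("fenceR",54,64,80,98),("stopsL",46,-75,-55,2),("blockL",30,-85,-66,2),("handleL",84,8,30,2),("handleR",84,8,40,98)):
    e=[]
    for lo in range(-20,64,3):
        m=(Y>lo)&(Y<lo+3)&(abs(Z-za)<1.5)&(X>x0)&(X<x1)
        if m.sum()>15:e.append((lo+1.5,np.percentile(X[m],q)))
    e=np.array(e)
    if len(e)>3: print(nm,len(e),np.rad2deg(np.polyfit(*e.T,1)[0]).round(2),e[:,1].round(1).tolist())
# clear floor between tray & fence?
p2,W=cloud("top");D=W[...,:2]-[.6077,.1627];X=D@ex*1000;Y=D@ey*1000;Z=W[...,2]*1000
m=(Z>44)&(Z<52)&(X>-25)&(X<56)&(abs(Y)<75);q=np.stack([X[m],Y[m]],1).astype(np.float32);print(len(q),cv2.minAreaRect(q))
cv2.imwrite("pics/wz.png",cv2.resize(p[40:340,460:600,::-1],None,fx=2,fy=2,interpolation=cv2.INTER_CUBIC))
E
```

```text
now [-28.8 -28.8] [-19.2   2.5] 7.0 0.0681 40.1
tool yaw -12.192906188027296 z [-0.0155  0.0016 -0.9999]
trayL 28 0.51 [-26.6, -20.1, -20.4, -20.1, -20.1, -20.1, -20.2, -20.2, -20.3, -20.2, -20.4, -20.4, -20.1, -20.5, -20.5, -20.6, -20.3, -20.3, -20.4, -20.4, -20.9, -20.9, -20.5, -20.6, -20.7, -20.7, -20.7, -20.4]
fenceR 28 -0.14 [70.8, 70.8, 70.7, 70.8, 70.5, 70.8, 70.9, 71.2, 70.8, 70.7, 70.9, 70.8, 70.9, 70.6, 70.9, 70.8, 71.1, 70.8, 70.8, 70.7, 70.6, 70.8, 70.8, 70.6, 70.2, 70.5, 70.8, 70.7]
stopsL 25 -0.13 [-65.7, -66.2, -66.5, -66.4, -66.2, -66.6, -66.6, -66.3, -66.4, -66.6, -66.4, -66.2, -65.8, -66.2, -66.4, -66.6, -66.4, -66.4, -66.6, -66.5, -66.4, -66.5, -66.3, -66.6, -65.9]
blockL 28 -0.12 [-72.6, -72.7, -72.7, -72.7, -72.4, -72.8, -72.6, -72.6, -72.8, -72.8, -72.7, -72.7, -72.8, -72.6, -72.8, -72.8, -72.6, -72.9, -72.9, -72.7, -72.9, -72.8, -72.6, -72.8, -72.7, -72.6, -72.9, -72.8]
handleL 16 0.18 [12.5, 12.3, 12.6, 12.8, 12.6, 12.4, 12.4, 12.7, 12.5, 12.5, 12.5, 12.5, 12.3, 12.5, 12.4, 13.1]
handleR 16 -0.63 [24.9, 24.9, 24.9, 24.9, 24.9, 24.9, 24.7, 24.8, 24.8, 24.8, 24.7, 24.8, 24.7, 24.6, 24.6, 24.1]
111 ((34.80464172363281, -52.2747802734375), (74.55154418945312, 38.123191833496094), 35.80977249145508)
```

View pics/wz.png

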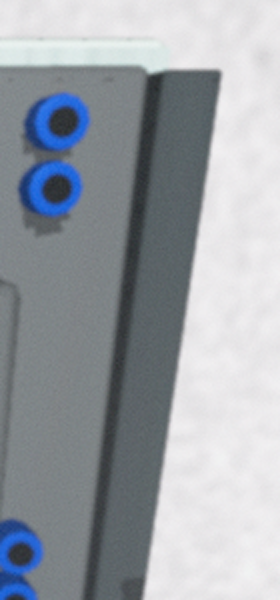

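The tray follows the foot's face, and the tool has yawed about +0.3° under load. I'll re-press with the yaw over-corrected so that the foot's inner edge squares the tray.

```bash
python3 - <<'E'
from push import *
R=Rdown(np.deg2rad(-14.0))
Yt=-29.8
env.movel(P(-30.8,Yt,.0682),R,rate=.03);env.pause(.1)
X,Yc,z=-27.,Yt-.3,.0685
for i in range(20):
    env.movel(P(X,Yc,z),R,rate=.03);s,F,fz=st(i)
    if -F[0]>20: break
    z+=np.clip((fz-5)*.00008,-.0004,.0008); X+=1.5;Yc-=.2
env.pause(.3);s,F,fz=st("end");T=np.array(s["tcp_rot"]);print("yaw",np.rad2deg(np.arctan2(T[1,1],T[0,1])),s["gripper_width"],s["grasp_force"])
p,W=cloud("wrist");D=W[...,:2]-O;Xx=D@ex*1000;Y=D@ey*1000;Z=W[...,2]*1000
for nm,za,x0,x1,q in(("trayL",50,-30,20,2),("fenceR",54,64,80,98),("blockL",30,-85,-66,2)):
    e=[]
    for lo in range(-9,63,3):
        m=(Y>lo)&(Y<lo+3)&(abs(Z-za)<1.5)&(Xx>x0)&(Xx<x1)
        if m.sum()>15:e.append((lo+1.5,np.percentile(Xx[m],q)))
    e=np.array(e);c=np.polyfit(*e.T,1);print(nm,np.rad2deg(c[0]).round(2),c[1].round(2))
meas()
E
```

```text
0 [-29.4 -30. ] [-6.   0.3] 3.4 0.0681 41.1
1 [-29.2 -30. ] [-9.2 -0.5] 6.5 0.068 41.3
2 [-29.1 -30. ] [-12.2  -0.1] 8.0 0.068 41.6
3 [-29.  -29.9] [-14.7  -0.1] 8.3 0.068 41.8
4 [-28.8 -29.9] [-17.1   0.1] 10.1 0.0681 42.1
5 [-28.7 -29.8] [-20.3   1.3] 9.8 0.0681 42.3
end [-28.7 -29.8] [-19.9  -0.1] 9.9 0.0681 42.6
yaw -13.814510556394767 0.011641540942893007 50.024768114089966
trayL -0.25 -19.92
fenceR 0.04 70.81
blockL -0.03 -72.74
slope deg tray-fence -0.11 width 91.27 +Yend tray,fence 66.6 65.4 handle 77.6
```

The tray is now flush (0.1–0.2°, handle parallel to the fence, steady 20 N push), level, its ends within about 1 mm. I'm handing it in.

```bash
python3 -c "
from station import workorder
print(workorder.finish_job())"
```

```text
the job is handed in; nothing more can be done
None
```

I handed the job in at about 43 s: the tray is down and pressed flush and level on the fence at about 20 N by the gripped middle spacer in the short-stop gap, with its ends about 1 mm off level with the fence's.

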